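# Lift a glaze test tile out of its tray with the tongs

## Robot

A 7-joint arm with a two-finger parallel gripper is mounted at the origin on the work surface. World frame = base frame: x ahead of the robot, y to its left, z up, the work surface at z = 0. Lengths are in mm, angles in rad, forces in N, time in s.
With the tool pointing down it reaches from about 400 to 875 mm from the base axis. Payload 19.3 kg.
Tool frame: the origin (TCP) lies at the very end of the fingers, on their centre line; the grasp point (between the pads) lies 19 mm behind it (grip_point_offset is the z of the grasp point in the tool frame, in mm); z points along the fingers, y is the line along which they close (so a half turn about z gives the same grasp; the last joint's range is limited). The gripper opens to 85 mm and grips with 20 to 120 N. Pads are 22 mm wide; open, the fingers measure 114 mm over their backs; the gripper's body (76 mm by 85 mm) begins 54 mm behind the grasp point. The pads swing forward as they close: fully open they stand 13 mm farther back than shut.
Start: joints at [1.034, 0.521, -0.036, 1.599, 0.021, 1.021, -0.113], TCP at [281.242, -558.138, 231.291] pointing down, gripper open.
Joint ranges: [-2.91, 2.91], [-0.3, 2.13], [-1.5, 1.42], [0.17, 2.43], [-1.26, 4.41], [0.16, 1.93], [-2.52, 2.52]. Speed limits (rad/s): [1.89, 1.89, 2.39, 2.39, 3.01, 3.01, 3.01].

## Interface

Orientations are given as a 3x3 rotation matrix whose columns are the frame's x, y, z axes.
In Python, from workcell import movep, movel, goto_joints, open_gripper, clamp, wait, inverse_kinematics, read_state, camera, PlanningError, finish_job, grip_point_offset gives the robot as it stands. Calls block until the motion is done:
- movep(position, orientation): joint-space move of the TCP to a pose.
- movel(position, frame=None, max_speed=150, guard=None): straight line of the TCP; frame=None keeps the orientation; max_speed is the mean speed in mm/s. With guard (N) it stops when the force on the tool has changed by that much, and returns True; else False.
- goto_joints(angles): joint-space move.
- open_gripper() and clamp(): open the fingers fully, or close them until they stop; the grip force is fixed at half the most.
- wait(seconds).
- inverse_kinematics(position, orientation): joint angles nearest the present ones, or None.
- read_state(): the state.
- camera(name): name is "scene" or "top"; returns a dict with "image" (400x640x3 uint8, blue, green, red), "range_z" (400x640 float32, mm along the optical axis (not along the pixel's ray), 0 where there is no reading), "fx", "fy", "cx", "cy" (pixels), "dist_coeffs" ([k1, k2, p1, p2, k3] as OpenCV has them; the pictures are not rectified), "cam_to_world" (4x4, takes a point from camera to world coordinates). Camera axes: x right, y up, looking along -z (the intrinsics and any distortion apply to the point x, -y, -z); pixel columns grow to the right and rows downward; lengths in mm; the calibration is good to about 2 mm. A picture is of the moment at which its call begins.
A pose or a line that the arm cannot do raises PlanningError and nothing moves.
- finish_job(): hands the job in; it is judged then, once.
The state is a dict: "time": time; "qpos": joint angles; "qvel": joint speeds; "joint_efforts": joint torques, N m; "eef_pos": TCP position; "tool_rot": TCP orientation; "ft_force": force on the tool from outside, world axes, zero at the start; "torque": the same for the moment, N m; "finger_gap": finger opening in mm; "gripper_force": force on a finger pad.
Only numpy, scipy, OpenCV 4.12 (cv2) and the standard library are available. Lean on these libraries where they do the work, as an engineer would, in place of code of your own. Each camera call takes 0.05 s, during which the arm holds its last target. There are 200 camera calls.

## Task

The bare test tile must be kept clean for glazing, so take it up with the tongs: pick up the sprung tongs from the bench, close their tips on the faces of the tile that stands in the top tray of the taller of the two stacks that hold standing tiles, and lift it upright out of the tray until its foot is at least 3 cm above the tray's rim. Finish still holding it there, still, in the squeezed tongs; never touch the tile with the gripper itself, and leave the tile in the lower stack and the pot, kiln stilt and spatula where they are.

Things in the scene. Friction and masses are not known exactly. Their poses are not given: they have to be found in the camera images.
- tongs: Sprung stainless tongs, 220 mm long, 22 mm tall, 130 g, lying on their side: the two channel-shaped arms open and close level. Origin at the underside, on the hinge axis at the rear end (wire loop 32 mm behind it); x along the midline to the tips, z up. They spring open; squeezing takes 6 N on each arm at tongs_grip at first, 9 N when closed on 8 mm.
- tongs_grip (a point): Balance point, on the midline 100 mm from the hinge, half-way up (11 mm): squeeze here, on the black plastic sleeves (76 mm long, 22 mm tall). Width over the sleeves: 52 mm free and open, 40 mm half closed (outer faces then parallel), 28 mm closed on an 8 mm plate. Half of the squeeze, less the spring's part, reaches the tips. Axes as the tongs.
- tongs_tip (a point): Point on the midline between the middles of the tip pads, 202 mm from the hinge (102 mm ahead of tongs_grip), 11 mm up. Black rubber pads 36 mm long and 20 mm tall, 56 mm apart when free, 36 mm apart when the width at tongs_grip is 42 mm, parallel when 8 mm apart. Axes as the tongs.
- tongs_left (a joint): Swing of the left (+y) arm about the hinge: 0 standing free and open, 0.12 closed on an 8 mm plate, 0.138 shut. The two arms are linked and move alike.
- tongs_right (a joint): Swing of the right (-y) arm, as for the left arm.
- tile_mid (a point): Middle of the wanted tile, half-way up (40 mm). Matte white upside-down T, 80 mm tall, 80 g: an upright plate 50 mm wide (along x, which points roughly away from the robot) and 8 mm thick (y) on the middle of a foot 50 (x) by 36 (y) by 8 mm. It stands loose in the top tray of the taller stack; the upper 48 mm of the plate stand above the tray's rim.
- tile: The same wanted tile; origin at the centre of its underside, axes as tile_mid.
- tile_other_mid (a point): Middle (40 mm up) of an identical tile standing in the top tray of the lower stack: leave it alone.
- stack_tall: Fixed stack of four grey plastic trays, each 160 (x) by 120 (y) by 35 mm, rim 140 mm above the bench; floor of the top tray 108 mm above the bench (walls 3 mm). Origin at the centre of its underside.
- stack_low: Fixed stack of two such trays, rim 70 mm above the bench; floor of the top tray 38 mm above the bench. Origin at the centre of its underside.
- pot_mid (a point): Middle (36 mm up) of a lidded white plastic pot, 88 mm across, 72 mm tall, on the bench. Leave it.
- stilt: Three-armed white kiln stilt with pointed ends, about 67 mm across, 21 mm tall, on the bench; origin at its underside. Leave it.
- spatula: Offset spatula lying on the bench along its x axis, wooden handle to -x (115 mm from the origin), steel blade to +x (150 mm), 21 mm tall; origin underneath. Leave it.

How it is judged:
By the outcome, as a careful person would: the job done as asked, in the order asked, and still so for the second after the job is handed in, while the arm keeps its last pose, push and grip.
It also fails if it takes over 42 s, if anything falls off the work surface, if the arm or the gripper's body presses on something with over 40 N, if the wrist force passes 120 N, or if a joint passes its speed limit or range.

## Working session

There is one attempt and no reset: what is moved stays moved. The work goes in short steps, each a Python script; the robot and the scene stay as the last script left them, time stands still between calls to the robot, and variables do not carry over. Pictures are saved under pics/ and viewed, at most 10 in all, crops included, and the job is handed in when it is done.

```bash
ls; mkdir -p pics; cat > h.py <<'E'
import numpy as np, cv2
from workcell import *
def cloud(c):
    h,w=c["range_z"].shape
    u,v=np.meshgrid(np.arange(w),np.arange(h))
    K=np.array([[c["fx"],0,c["cx"]],[0,c["fy"],c["cy"]],[0,0,1.]])
    p=cv2.undistortPoints(np.stack([u,v],-1).reshape(-1,1,2).astype(np.float64),K,np.array(c["dist_coeffs"],float)).reshape(h,w,2)
    z=c["range_z"]; P=np.stack([p[...,0]*z,-p[...,1]*z,-z],-1)
    M=np.array(c["cam_to_world"]); W=P@M[:3,:3].T+M[:3,3]
    W[z==0]=np.nan
    return W
E
python3 - <<'E'
from h import *
for n in("scene","top"):
    c=camera(n); cv2.imwrite(f"pics/{n}0.png",c["image"]); print(n,np.round(c["cam_to_world"],2).tolist(),c["fx"],c["dist_coeffs"],(c["range_z"]>0).mean())
    np.save(f"{n}0.npy",cloud(c))
s=read_state();print(s["time"],np.round(s["tool_rot"],3).tolist(),s["finger_gap"],grip_point_offset)
E
```

```text
pics
scene [[0.72, -0.59, 0.36, 1107.73], [0.69, 0.6, -0.4, -543.49], [0.02, 0.54, 0.84, 1435.14], [0.0, 0.0, 0.0, 1.0]] 518.5678230874677 [-0.10978182  0.          0.          0.          0.        ] 0.99587109375
top [[0.01, 0.99, -0.14, 403.75], [-1.0, 0.01, -0.01, 65.35], [-0.0, 0.14, 0.99, 1338.29], [0.0, 0.0, 0.0, 1.0]] 491.042884570281 [-0.01127222  0.          0.          0.          0.        ] 0.99616015625
0.1 [[0.893, 0.45, -0.001], [0.45, -0.893, 0.001], [-0.0, -0.001, -1.0]] 85.22059906193327 -18.700000000000003
```

View pics/top0.png

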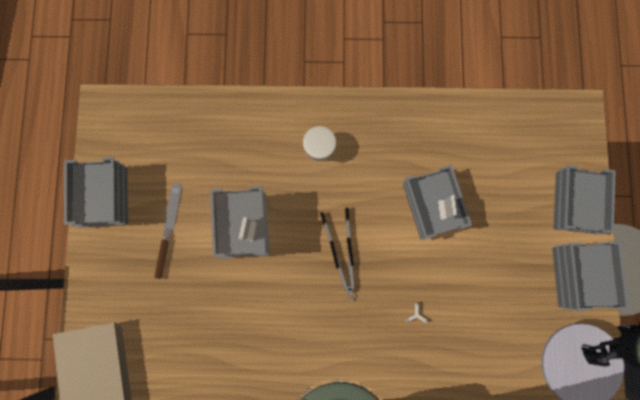

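View pics/scene0.png

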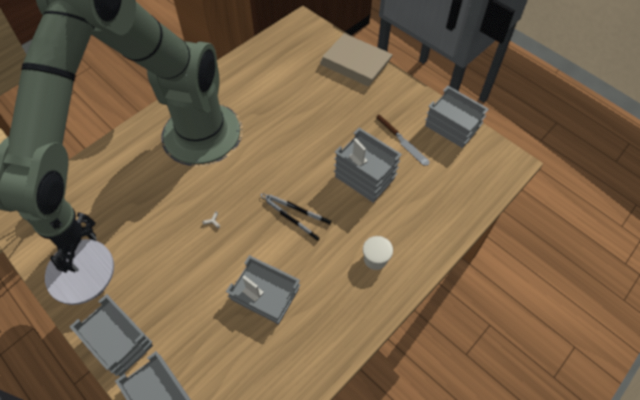

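```bash
cat >> h.py <<'E'
def R(deg):
    a=np.radians(deg); c,s=np.cos(a),np.sin(a)
    return np.array([[c,s,0],[s,-c,0],[0,0,-1.]])   # tool x at yaw deg, z down
E
python3 - <<'E'
from h import *
for p,ys in (([474,-7.5,100],[11.4,191.4]),([600,262,180],[4.8,184.8,-12]),([420,255,180],[4.8,184.8,-12])):
    for y in ys:
        q=inverse_kinematics(p,R(y)); print(p,y,None if q is None else np.round(q,2))
movep([474,-7.5,110],R(11.4)); print(read_state()["time"])
print(movel([474,-7.5,2.5],guard=15)); s=read_state(); print(s["time"],s["eef_pos"])
clamp(); s=read_state(); print(s["time"],s["finger_gap"],s["gripper_force"],s["ft_force"])
c=camera("top"); cv2.imwrite("pics/t1.png",cv2.resize(c["image"][180:320,270:410],None,fx=4,fy=4))
E
```

```text
[474, -7.5, 100] 11.4 [ 0.01  0.49 -0.15  2.09  0.14  0.56 -1.61]
[474, -7.5, 100] 191.4 [ 0.43  0.58 -0.71  2.07  0.59  0.7   1.1 ]
[600, 262, 180] 4.8 [-0.23  0.65 -0.42  1.55  0.3   1.01 -2.23]
[600, 262, 180] 184.8 [ 0.03  0.77 -0.88  1.53  0.63  1.15  0.67]
[600, 262, 180] -12 [-0.3   0.64 -0.31  1.55  0.22  0.99 -2.46]
[420, 255, 180] 4.8 [-0.8   0.39  0.17  2.   -0.09  0.76 -2.06]
[420, 255, 180] 184.8 [ 0.26  0.77 -1.38  1.96  0.84  1.17  0.2 ]
[420, 255, 180] -12 [-0.96  0.41  0.38  2.01 -0.22  0.76 -2.23]
2.2333
False
3.1 [474.31028464  -7.59877756   3.05758429]
3.7167 21.32914998752349 57.60689973772969 [-1.10017522  1.68104619 24.88715646]
```

```bash
python3 - <<'E'
from h import *
open_gripper()
a=np.radians(11.4); ty=np.array([-np.sin(a),np.cos(a)]); g=np.array([474.,-7.5])
movel([*g,50]); s=read_state(); print(s["time"],s["ft_force"])
p=g+50*ty
movel([*p,50],R(14.4)); movel([*p,6.5],guard=15); s=read_state(); print(s["time"],s["eef_pos"],s["ft_force"])
clamp(); s=read_state(); print(s["time"],s["finger_gap"],s["gripper_force"],s["ft_force"])
movel([*p,60]); s=read_state(); print(s["time"],s["finger_gap"],s["ft_force"])
for n in("top","scene"):
    c=camera(n); cv2.imwrite(f"pics/{n}2.png",c["image"]); np.save(f"{n}2.npy",cloud(c))
a=cv2.imread("pics/top2.png")[150:330,240:400]; b=cv2.imread("pics/scene2.png")[130:310,200:360]
cv2.imwrite("pics/v2.png",cv2.resize(np.hstack([a,b]),None,fx=2.5,fy=2.5))
E
```

```text
4.875 [-0.81356057 -0.77645115 -0.63124181]
5.8 [463.87410466  40.92322696   6.42316013] [ 0.02449335  1.00848127 -1.19807092]
6.4917 7.472584087118469 59.101296094595455 [-1.43267451 -0.71506585 10.04085047]
7.0 7.9621068616445685 [-0.77156693 -0.0155878  -1.37310872]
```

View pics/v2.png

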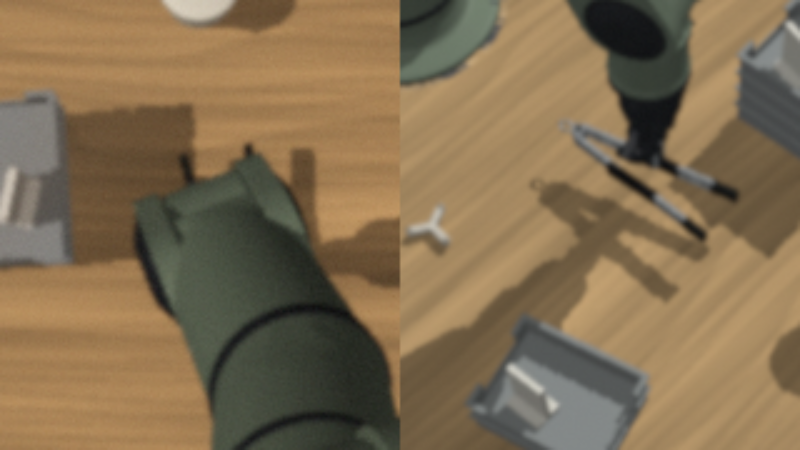

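```bash
python3 - <<'E'
from h import *
for n in("top","scene"):
    W=np.load(n+"2.npy"); I=cv2.imread(f"pics/{n}2.png").astype(int)
    z=W[...,2];x=W[...,0];y=W[...,1]
    m=(z>40)&(z<90)&(x>350)&(x<640)&(y>-60)&(y<130)
    k,l,st,_=cv2.connectedComponentsWithStats((m&(I.max(2)<55)).astype(np.uint8))
    for i in range(1,k):
        if st[i,4]<10: continue
        P=W[l==i]; r=cv2.minAreaRect(P[:,:2].astype(np.float32)); print(n,st[i],np.median(P,0).round(1),np.round(r[0],1),np.round(r[1],1),P[:,0].max().round(1),np.percentile(P[:,2],[5,95]).round(1))
    P=W[m&(x>540)]; 
    for s in (y>45,y<45):
        Q=W[m&(x>545)&s]
        if len(Q)>5: print(" front part",len(Q),Q[:,0].max().round(1),Q[Q[:,0]>Q[:,0].max()-15].mean(0).round(1))
    for a in (360,380,400,420):
        Q=W[m&(abs(x-a)<8)]; Q=Q[Q[:,2]<80]
        if len(Q): print(" rear",a,Q[:,1].min().round(1),Q[:,1].max().round(1),np.percentile(Q[:,2],[5,50,95]).round(1))
E
```

```text
top [312 212   6  12  32] [560.4  69.7  74.3] [560.   68.8] [29.5  6.9] 574.3 [70.2 77.7]
 front part 48 577.6 [570.6  72.5  74.3]
 front part 20 589.1 [583.2   6.2  70.8]
scene [302 192   9   8  29] [484.9  42.9  70.9] [486.4  46.3] [27.2 15.5] 501.1 [63.7 84.6]
scene [283 196  18  14  62] [471.2  -5.4  71.4] [473.2  -3.7] [67.9  9.7] 507.4 [63.5 77.8]
scene [324 204  11   6  38] [564.3  66.6  69.3] [563.  68.] [35.3  9.9] 581.3 [59.8 75.8]
scene [314 219   8   7  23] [574.5   1.5  69.8] [575.8   1.8] [ 7.8 25.3] 588.9 [63.8 73.3]
 front part 66 581.3 [573.9  70.7  66.8]
 front part 75 592.4 [585.3   3.3  66.4]
 rear 360 -11.5 8.0 [58.2 69.5 74.2]
 rear 380 -9.4 15.6 [51.1 67.4 77.2]
 rear 400 -11.2 25.7 [50.6 63.7 76.5]
 rear 420 -7.6 29.8 [51.3 68.4 76. ]
```

```bash
cat >> h.py <<'E'
C=np.array([544,259.6]); Y0=4.8
ex=np.array([np.cos(np.radians(Y0)),np.sin(np.radians(Y0))]); ey=np.array([-ex[1],ex[0]])
def tray(P): d=np.asarray(P)[...,:2]-C; return np.stack([d@ex,d@ey],-1)
def tcp(xe,ym,z): # single-arm hold: tip end at tray x=xe, midline at tray y=ym
    v=C+(xe+18+101.6)*ex+(ym-24.5)*ey; return [*v,z]
RT=R(Y0+180+3.3)
E
python3 - <<'E'
from h import *
s=read_state(); p=s["eef_pos"]
a=tcp(12,9.8,240); print(a,inverse_kinematics(a,RT),inverse_kinematics(tcp(-80,-19,150),RT))
movel([p[0],p[1],240],max_speed=300)
movep(a,RT); print(read_state()["time"])
movel(tcp(12,9.8,149.5),max_speed=150,guard=10)
print(read_state()["time"],read_state()["ft_force"])
print(movel(tcp(-22,9.8,149.5),max_speed=40,guard=8)); s=read_state(); print(s["time"],s["ft_force"],tray(s["eef_pos"]))
for n in("top","scene"):
    c=camera(n); cv2.imwrite(f"pics/{n}3.png",c["image"]); np.save(f"{n}3.npy",cloud(c))
    W=cloud(c); I=c["image"].astype(int); z=W[...,2]; t=tray(W)
    m=(I.min(2)>130)&(z>165)&(z<200)&(abs(t[...,0])<80)&(abs(t[...,1])<60)
    P=t[m]
    if len(P)>8: print(n,len(P),P.mean(0).round(1),cv2.minAreaRect(P.astype(np.float32)),z[m].max())
a=cv2.imread("pics/top3.png")[150:310,160:320]; b=cv2.imread("pics/scene3.png")[90:250,290:450]
cv2.imwrite("pics/v3.png",cv2.resize(np.hstack([a,b]),None,fx=2.5,fy=2.5))
E
```

```text
[np.float64(676.3685245742198), np.float64(255.96355915156505), 240] [ 0.04826488  0.84329236 -0.97374268  1.25660404  0.6809958   1.3757585
  0.83027995] [ 0.1569878   0.80920244 -0.9886015   1.63357917  0.7387214   1.11467934
  0.67870369]
10.0833
10.8333 [-0.78564144 -0.41704193  0.27385257]
False
11.8333 [ 0.1044516   0.28927534 -0.96501473] [ 97.73361875 -14.72749123]
top 89 [-46.  -18.8] ((-45.38187789916992, -18.622478485107422), (8.461101531982422, 48.95426940917969), 69.67726135253906) 193.1895621850499
scene 45 [-44.2 -18.7] ((-44.068023681640625, -18.853384017944336), (11.75113296508789, 51.68024826049805), 70.0114974975586) 189.5846200178887
```

View pics/v3.png

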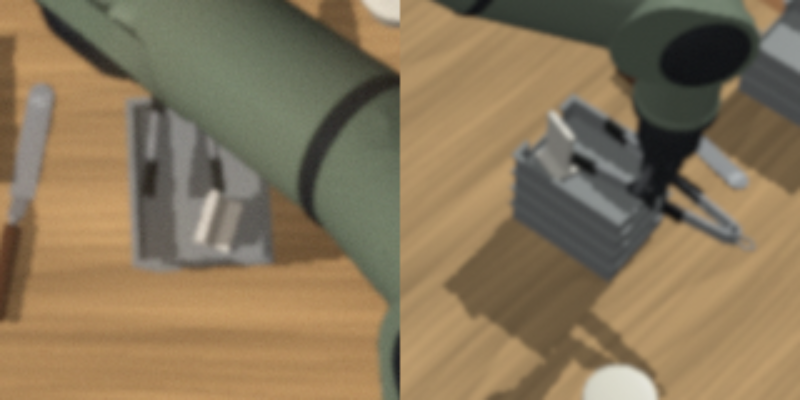

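```bash
cat >> h.py <<'E'
D=-6.0; YT=Y0+180+D
def axes():
    a=np.radians(YT); t=np.array([np.cos(a),np.sin(a)]); return t,np.array([-t[1],t[0]])
def tipend(xe): # world xy of tip end on the midline through the tile, at tray x=xe
    y=-18.7+(xe+45)*np.tan(np.radians(D)); return C+xe*ex+y*ey
def hold1(xe,z):
    t,u=axes(); return [*(tipend(xe)-119.6*t+24.5*u),z]
def grip2(xe,z):
    t,u=axes(); return [*(tipend(xe)-120*t),z]
E
python3 - <<'E'
from h import *
t0=read_state()["time"]
movel(tcp(0,9.8,151),max_speed=60)
movel(hold1(2,151),R(YT+3.3),max_speed=60)
print(movel(hold1(-81.5,151),max_speed=80,guard=10))
print(movel(hold1(-81.5,147.2),max_speed=20,guard=6)); s=read_state(); print(s["time"],s["ft_force"],s["eef_pos"])
for n in("top","scene"):
    c=camera(n); cv2.imwrite(f"pics/{n}4.png",c["image"]); np.save(f"{n}4.npy",cloud(c))
a=cv2.imread("pics/top4.png")[150:310,160:320]; b=cv2.imread("pics/scene4.png")[90:250,290:450]
cv2.imwrite("pics/v4.png",cv2.resize(np.hstack([a,b]),None,fx=2.5,fy=2.5))
E
```

```text
False
False
14.9083 [ 0.12572767 -0.07102274 -0.42167472] [583.11702915 210.95265943 147.03287471]
```

View pics/v4.png

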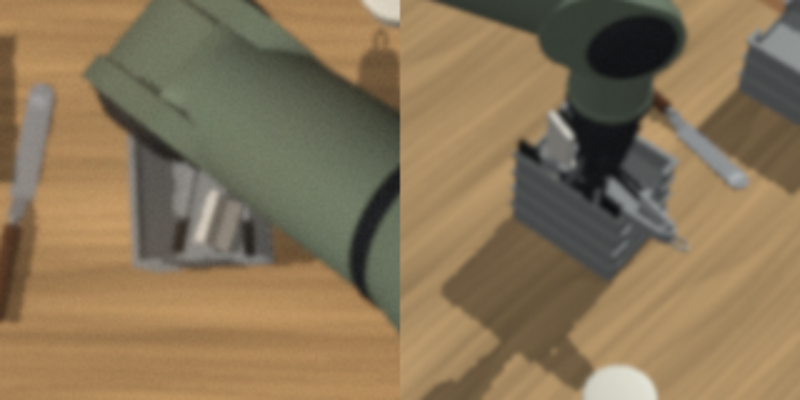

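```bash
python3 - <<'E'
from h import *
for n in("top","scene"):
    W=np.load(n+"4.npy"); I=cv2.imread(f"pics/{n}4.png").astype(int); z=W[...,2]; t=tray(W)
    m=(I.max(2)<60)&(z>135)&(z<172)&(t[...,0]<-20)&(t[...,0]>-100)&(abs(t[...,1])<70)
    k,l,st,_=cv2.connectedComponentsWithStats(m.astype(np.uint8))
    for i in range(1,k):
        if st[i,4]>6: P=t[l==i]; print(n,st[i],"x",np.percentile(P[:,0],[0,5,50,95,100]).round(1),"y",np.percentile(P[:,1],[5,50,95]).round(1),"z",np.percentile(z[l==i],[5,50,95]).round(1))
    # near wall top edge
    m=(z>134)&(z<146)&(t[...,0]<-60)&(t[...,0]>-100)&(abs(t[...,1]-5)<15)
    if m.sum()>3: print("wall",np.percentile(t[m][:,0],[0,5,50,95]).round(1),m.sum())
    W0=np.load(n+"0.npy"); z=W0[...,2]; t=tray(W0)
    for nm,mm in (("near",(t[...,0]<-60)&(t[...,0]>-100)&(abs(t[...,1])<50)),("far",(t[...,0]>60)&(t[...,0]<100)&(abs(t[...,1])<50))):
        P=t[mm&(z>134)&(z<146)]; print(nm,np.percentile(P[:,0],[2,50,98]).round(1),len(P))
E
```

```text
top [257 239   5  13  43] x [-81.5 -79.4 -66.5 -52.9 -52.7] y [-56.6 -53.9 -49.5] z [150.  161.  164.8]
top [230 240   4  10  22] x [-72.1 -71.8 -61.1 -51.1 -50.5] y [ 8.2 11.5 15.9] z [155.8 161.3 164.1]
near [-84.9 -81.7 -78.1] 40
far [75.6 79.8 83. ] 43
scene [354 135   5   6  14] x [-67.7 -65.9 -55.9 -48.1 -47. ] y [ 8.7 14.9 19.3] z [153.9 158.8 161.8]
scene [338 147   9   9  41] x [-79.2 -76.6 -61.6 -47.  -43.8] y [-58.5 -54.6 -51.3] z [140.4 153.4 162.6]
near [-85.  -78.6 -74.5] 23
far [77.8 82.  85.4] 20
```

```bash
python3 - <<'E'
from h import *
t,u=axes()   # u = tongs left = roughly -y
p=np.array(read_state()["eef_pos"])
q=p.copy(); q[2]=149; movel(list(q),max_speed=40)
q[:2]+=4*t+2.5*u; movel(list(q),max_speed=40)
q[2]=147; print(movel(list(q),max_speed=20,guard=6))
open_gripper(); s=read_state(); print(s["time"],s["ft_force"])
q[:2]+=5*u; movel(list(q),max_speed=40); print(read_state()["ft_force"])
q[2]=215; movel(list(q),max_speed=150)
r=q.copy(); r[:2]+=150*ex; r[2]=290; movel(list(r),max_speed=300); print(read_state()["time"])
for n in("top","scene"):
    c=camera(n); cv2.imwrite(f"pics/{n}5.png",c["image"]); np.save(f"{n}5.npy",cloud(c))
    W=cloud(c); I=c["image"].astype(int); z=W[...,2]; tt=tray(W)
    m=(I.max(2)<60)&(z>135)&(z<172)&(abs(tt[...,0])<100)&(abs(tt[...,1])<75)
    k,l,st,_=cv2.connectedComponentsWithStats(m.astype(np.uint8))
    for i in range(1,k):
        if st[i,4]>8: P=tt[l==i]; rr=cv2.minAreaRect(P.astype(np.float32)); print(n,st[i],np.round(rr[0],1),np.round(rr[1],1),round(rr[2],1),"x",P[:,0].min().round(1),"z",np.percentile(z[l==i],[5,50,95]).round(1))
    m=(I.min(2)>130)&(z>165)&(z<200)&(abs(tt[...,0])<80)&(abs(tt[...,1])<60); P=tt[m]
    if len(P)>8: print("tile",P.mean(0).round(1),cv2.minAreaRect(P.astype(np.float32)))
a=cv2.imread("pics/top5.png")[150:310,160:320]; b=cv2.imread("pics/scene5.png")[90:250,290:450]
cv2.imwrite("pics/v5.png",cv2.resize(np.hstack([a,b]),None,fx=2.5,fy=2.5))
E
```

```text
False
16.5083 [-0.53653014  0.45099608  0.32085119]
[ 0.2858308  -0.04227952  0.32541761]
18.225
top [252 189   9  31 199] [ 34.4 -49.7] [15.8 73.5] 79.9 x -2.7 z [147.4 158.2 165.8]
top [238 191   9  26  69] [ 40.6 -13.3] [10.7 65.1] 75.6 x 9.5 z [135.3 138.5 143.7]
top [251 239   7  14  75] [-67.4 -42. ] [11.5 32.7] 82.8 x -82.9 z [150.8 159.3 166.4]
tile [-45.5 -19. ] ((-44.964752197265625, -18.574071884155273), (8.820512771606445, 49.55963134765625), 70.40534973144531)
scene [340 143   9   9  49] [-64.6 -42.2] [31.3 12.5] 5.5 x -80.5 z [148.7 157.4 164.6]
scene [370 156  14  15  32] [ 44.1 -14.9] [ 9.4 64.1] 76.2 x 14.1 z [135.2 137.6 143.2]
scene [359 158  21  19 152] [ 39.1 -40.4] [35.9 73.4] 81.1 x 0.7 z [146.  155.5 162.1]
tile [-43.5 -19. ] ((-43.71862030029297, -18.145828247070312), (11.299245834350586, 48.40339279174805), 70.0611801147461)
```

View pics/v5.png

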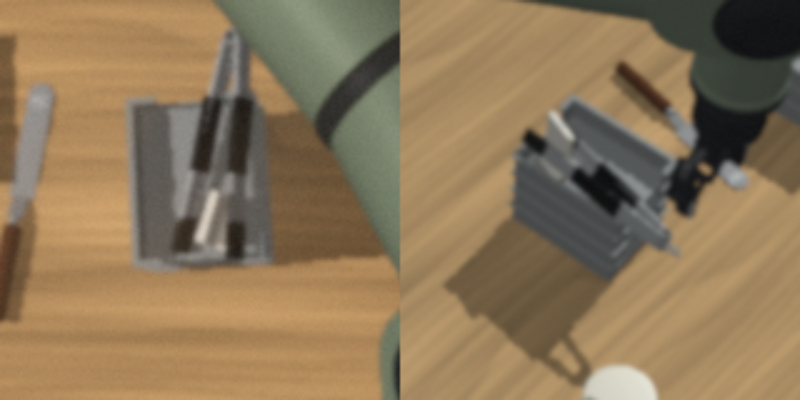

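```bash
python3 - <<'E'
from h import *
for n in("top","scene"):
    W=np.load(n+"5.npy"); z=W[...,2]; t=tray(W); I=cv2.imread(f"pics/{n}5.png")
    for x0 in (-75,-60,-40,-20,0,20,40,60,78,95,115,130):
        m=(abs(t[...,0]-x0)<4)&(z>114)&(z<200)&(t[...,1]>-90)&(t[...,1]<35)
        o=np.argsort(t[m][:,1]); print(n,x0," ".join(f"{y:.0f}:{h:.0f}" for y,h in zip(t[m][o][:,1],z[m][o]))[:330])
a=cv2.imread("pics/top5.png")[155:265,205:275]; b=cv2.imread("pics/scene5.png")[125:205,325:410]
cv2.imwrite("pics/v6.png",np.hstack([cv2.resize(a,(380,598),interpolation=cv2.INTER_CUBIC),cv2.resize(b,(420,598),interpolation=cv2.INTER_CUBIC)]))
E
```

```text
top -75 -63:144 -63:142 -63:141 -63:142 -61:140 -60:141 -60:139 -59:144 -58:141 -58:142 -58:139 -56:143 -47:147 -46:160 -45:154 -45:153 -43:159 -43:155 -43:154 -42:152 -42:163 -41:161 -41:160 -41:161 -40:170 -39:164 -39:161 -38:159 -37:168 -37:165 -37:166 -37:166 -34:165 -34:163 -34:160 -32:163 -32:164 -32:160 -24:118 -21:118 -16:119 -1
top -60 -64:142 -64:139 -64:139 -64:140 -62:143 -62:143 -61:141 -61:138 -60:145 -60:145 -59:142 -59:140 -49:153 -48:151 -48:148 -48:150 -46:114 -46:152 -46:154 -46:150 -45:149 -44:158 -44:155 -44:155 -42:161 -42:162 -42:158 -42:159 -40:163 -40:161 -40:163 -39:160 -38:166 -38:164 -37:162 -36:168 -35:162 -35:163 -35:164 -33:165 -33:162 -3
top -40 -63:141 -63:144 -62:137 -60:140 -60:138 -60:136 -58:142 -58:141 -57:138 -50:115 -49:149 -49:146 -48:146 -48:146 -47:151 -46:147 -46:148 -46:150 -45:157 -45:155 -44:152 -43:158 -42:156 -42:155 -41:166 -41:159 -40:160 -39:167 -39:165 -38:162 -36:165 -36:160 -36:160 -33:160 -33:159 -33:158 -26:160 -26:139 -26:119 -26:155 -25:171 -2
top -20 -64:143 -64:141 -63:138 -61:140 -61:142 -61:140 -59:140 -59:139 -59:139 -50
[... 5900 characters left out ...]
:159 -47:154 -47:156 -27:133 -26:137 -25:145 -25:131 -25:140 -24:145 -24:140 -23:130 -23:133 -23:124 -2
scene 95 -62:146 -61:146 -59:147 -59:148 -59:154 -58:143 -58:148 -56:153 -55:154 -54:154 -52:142 -51:154 -51:155 -49:158 -47:151 -46:155 -30:143 -29:137 -29:139 -28:130 -26:140 -26:144 -24:140
scene 115 -65:147 -62:143 -61:153 -60:149 -60:144 -56:154 -56:147 -55:156 -55:153 -55:147 -54:160 -51:158 -50:150 -50:156 -36:137 -35:144 -34:138 -34:149 -34:146 -33:142 -32:134 -31:137 -30:144
scene 130 -64:149 -63:144 -62:137 -62:140 -61:147 -61:143 -59:150 -59:146 -59:154 -58:152 -58:158 -57:146 -57:156 -57:154 -55:156 -55:159 -55:149 -52:153 -52:157 -46:149 -45:151 -43:151 -41:151 -35:147 -34:144
```

View pics/v6.png

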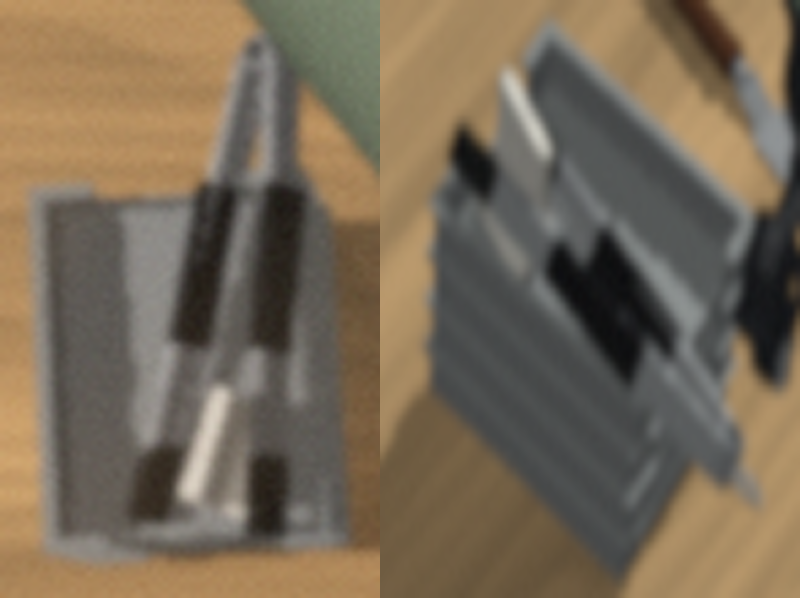

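```bash
cat >> h.py <<'E'
def W2(x,y,z): return [*(C+x*ex+y*ey),z]
def look(n):
    c=camera(n); W=cloud(c); I=c["image"].astype(int); z=W[...,2]; t=tray(W); cv2.imwrite(f"pics/{n}_{read_state()['time']:.2f}.png",c["image"])
    m=(I.max(2)<60)&(z>138)&(z<200)&(t[...,0]>-110)&(t[...,0]<80)&(abs(t[...,1])<85)
    k,l,st,_=cv2.connectedComponentsWithStats(m.astype(np.uint8))
    for i in range(1,k):
        if st[i,4]>8: P=t[l==i]; r=cv2.minAreaRect(P.astype(np.float32)); print(n,st[i][4],np.round(r[0],1),np.round(r[1],1),round(r[2],1),"x",P[:,0].min().round(1),"z",np.percentile(z[l==i],[5,50,95]).round(1))
    m=(I.min(2)>130)&(z>165)&(z<215)&(abs(t[...,0])<80)&(abs(t[...,1])<60); P=t[m]
    if len(P)>8: r=cv2.minAreaRect(P.astype(np.float32)); print(" tile",P.mean(0).round(1),np.round(r[1],1),round(r[2],1),z[m].max().round(1))
    return c["image"],W
E
python3 - <<'E'
from h import *
W0=np.load("top0.npy"); t=tray(W0); z=W0[...,2]
for x0 in(-79,79):
    m=(abs(t[...,0]-x0)<4)&(abs(t[...,1])<62); o=np.argsort(t[m][:,1]); print(x0," ".join(f"{y:.0f}:{h:.0f}" for y,h in zip(t[m][o][:,1],z[m][o]) if h>105)[:500])
movel(W2(37,-50,225),R(Y0+180-10),max_speed=250)
print(movel(W2(37,-50,161),max_speed=150,guard=8)); print(read_state()["time"])
clamp(); s=read_state(); print(s["time"],s["finger_gap"],s["ft_force"])
movel(W2(37,-50,172),max_speed=60); s=read_state(); print(s["time"],s["finger_gap"])
A,_=look("top"); B,_=look("scene")
cv2.imwrite("pics/v7.png",cv2.resize(np.hstack([A[150:310,160:320],B[90:250,290:450]]),None,fx=2.5,fy=2.5))
E
```

```text
-79 -61:144 -61:141 -60:139 -58:145 -58:137 -58:137 -56:143 -55:137 -55:136 -53:142 -53:139 -51:143 -50:136 -50:108 -48:142 -48:141 -47:110 -45:140 -45:137 -45:107 -44:143 -43:141 -42:111 -42:149 -41:139 -40:108 -38:142 -38:140 -37:109 -36:139 -36:139 -31:120 -30:116 -29:121 -27:109 -27:127 -24:106 -23:120 -23:112 -21:119 -20:109 -19:107 -18:119 -17:113 -17:107 -16:118 -15:111 -14:108 -13:118 -13:114 -12:111 -11:122 -11:119 -10:108 -9:121 -9:119 -7:108 -7:123 -6:122 -5:108 -4:124 -4:120 -2:124 -1:11
79 -62:140 -62:141 -61:136 -60:141 -59:141 -59:140 -57:142 -57:139 -57:139 -55:129 -54:138 -54:138 -54:136 -54:113 -53:131 -52:142 -52:144 -52:138 -51:109 -50:129 -49:139 -49:139 -49:140 -48:112 -48:127 -47:143 -47:141 -47:138 -46:112 -46:130 -45:143 -44:139 -44:140 -43:112 -43:107 -43:126 -42:143 -42:140 -42:120 -42:138 -41:130 -40:145 -39:137 -39:137 -39:118 -39:134 -37:142 -37:138 -37:139 -37:120 -36:131 -35:109 -35:123 -34:137 -32:107 -32:123 -32:120 -30:123 -29:120 -28:109 -27:124 -26:118 -25:
False
19.6917
20.4667 0.30629871389824376 [-1.16629537 -0.58064775  7.4435224 ]
20.8 -0.2890661211232047
top 80 [-68.4 -42.2] [11.5 33.9] 88.1 x -85.4 z [152.1 159.  166.9]
 tile [-45.4 -19. ] [ 8.9 49.4] 70.3 192.9
scene 49 [-63.1 -41.2] [14.5 30.3] 88.7 x -78.3 z [148.7 157.1 166.1]
scene 153 [ 34.5 -53.4] [77.5 29.4] 6.0 x -5.3 z [143.7 154.8 189.2]
 tile [-43.4 -19.7] [11.1 48.5] 65.7 193.5
```

View pics/v7.png

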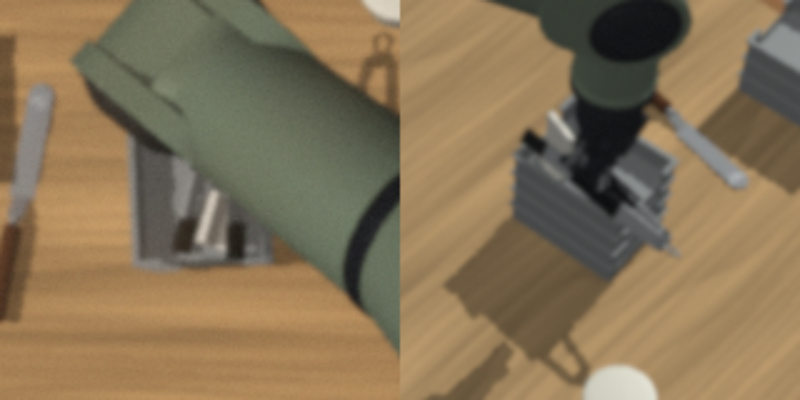

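```bash
cat >> h.py <<'E'
def frame(D,roll=0.,pitch=0.): # tool frame for tongs at tray yaw D (pointing to robot), roll>0: right arm low; tongs axes t,u,n
    from scipy.spatial.transform import Rotation as Ro
    T=Ro.from_euler('ZYX',[Y0+180+D,pitch,roll],degrees=True).as_matrix()
    return T, np.stack([T[:,0],-T[:,1],-T[:,2]],1)
E
python3 - <<'E'
from h import *
T,F=frame(-10.5,30); n=T[:,2]; print(np.round(T,2).tolist())
c=np.array(W2(137,-50,143)); end=c-10*n
open_gripper()
p=np.array(read_state()["eef_pos"]); p[2]=230; movel(list(p),max_speed=250)
a=end+75*n; print(a,end,inverse_kinematics(list(a),F),inverse_kinematics(list(end),F))
T2,F2=frame(-20); print(inverse_kinematics(W2(132,-80,140),F2))
movep(list(a),F)
print(movel(list(end),max_speed=150,guard=10)); s=read_state(); print(s["time"],s["ft_force"])
clamp(); s=read_state(); print(s["time"],s["finger_gap"],s["gripper_force"],s["ft_force"])
E
```

```text
[[-1.0, -0.09, 0.05], [0.1, -0.86, 0.5], [0.0, 0.5, 0.87]]
[687.93130575 253.5785276  199.29165125] [684.20681514 216.26394372 134.33974596] [-0.37452408  0.97208886 -0.54802342  0.99459447  0.76502008  1.714312
  0.60134569] [-0.32168315  0.99254392 -0.53084583  1.12721406  0.78118539  1.57819382
  0.55811698]
[ 0.03935904  0.83816816 -0.70176097  1.40366624  0.56685694  1.10561831
  0.55216543]
False
23.475 [0.32880036 0.44143619 0.05314307]
24.0833 20.356292790709166 58.68061100598425 [-0.38040376 -0.44066589  3.8088144 ]
```

```bash
python3 - <<'E'
from h import *
T,F=frame(-10.5,30); p=np.array(read_state()["eef_pos"]); c=p+10*T[:,2]
p[2]+=12; movel(list(p),max_speed=60)
c[2]=166; T0,F0=frame(-10.5,0); e=c-10*T0[:,2]
movel(list(e),F0,max_speed=40); s=read_state(); print(s["time"],s["finger_gap"],tray(s["eef_pos"]),s["eef_pos"][2])
A,W1=look("top"); B,Wb=look("scene"); np.save("t8.npy",W1); np.save("s8.npy",Wb)
cv2.imwrite("pics/v8.png",cv2.resize(np.hstack([A[150:310,160:320],B[90:250,290:450]]),None,fx=2.5,fy=2.5))
E
```

```text
25.1083 20.67543265150055 [136.72566261 -49.86350925] 155.69105636615313
top 78 [ 39.8 -11.3] [ 5.8 66.5] 75.0 x 7.2 z [162.9 171.4 176. ]
top 77 [ 33.6 -53.5] [ 5.9 69.1] 82.0 x -0.7 z [165.1 172.3 175.7]
top 34 [-69.4 -44.7] [ 5.  28.7] 86.9 x -83.7 z [161.  167.9 174. ]
 tile [-35.9 -14. ] [ 58.8 147.9] 82.3 194.3
scene 36 [-51.3  20.1] [ 9.4 34.8] 71.1 x -67.7 z [150.7 160.  167.8]
scene 31 [-64.8 -45.8] [ 7.3 27. ] 77.0 x -78.1 z [151.1 163.  172.2]
scene 89 [41.3 -9.5] [11.2 67.3] 73.5 x 8.1 z [156.2 167.5 174.9]
scene 90 [ 34.3 -53.5] [ 9.4 77.3] 80.1 x -4.0 z [155.9 166.3 175.2]
 tile [-41.5 -20.1] [ 11.8 147. ] 73.4 194.7
```

View pics/v8.png

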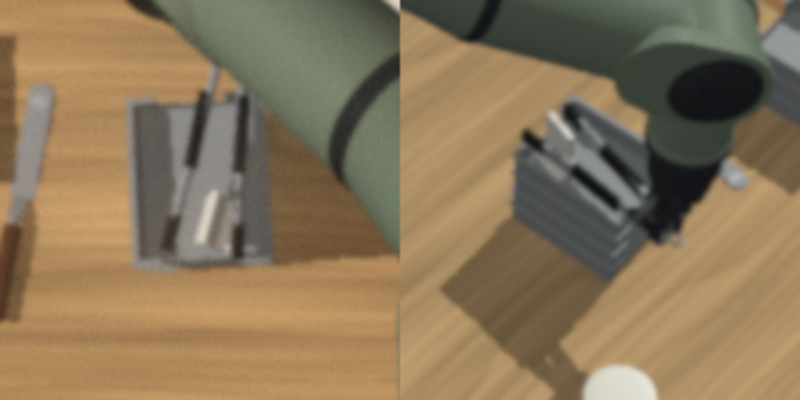

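```bash
python3 - <<'E'
from h import *
T,F=frame(-19.5,0,-2.3)
f=lambda z: list(np.array(W2(131.7,-80.2,z))-10*T[:,2])
movel(f(164),F,max_speed=60)
print(movel(f(152.5),max_speed=25,guard=4)); s=read_state(); print(s["time"],s["eef_pos"][2],s["ft_force"])
A,_=look("top"); B,_=look("scene")
cv2.imwrite("pics/v9.png",cv2.resize(np.hstack([A[150:310,160:320],B[90:250,290:450]]),None,fx=2.5,fy=2.5))
E
```

```text
False
26.475 142.45936558075428 [ 0.19850291 -0.15229471 -1.91558465]
top 76 [ 43.1 -27.1] [ 5.4 69.7] 66.8 x 10.6 z [154.  162.3 165.4]
top 80 [ 28.2 -67. ] [ 6.6 67.3] 72.6 x -4.7 z [151.5 162.7 167.9]
top 36 [-71.5 -43.1] [ 5.3 29.3] 80.6 x -85.6 z [148.7 162.3 166.5]
 tile [-45.3 -18.9] [37.3 49.2] 73.7 193.6
scene 33 [-46.3  18.8] [ 9.5 30.2] 47.8 x -59.2 z [143.8 156.9 164.6]
scene 34 [-66.3 -44. ] [ 7.1 29.8] 73.9 x -80.6 z [145.3 157.8 165. ]
scene 58 [ 44.  -25.1] [10.6 66.9] 66.1 x 12.4 z [149.6 159.6 165.5]
scene 100 [ 31.4 -68.1] [ 9.4 75.7] 74.0 x -4.7 z [142.7 155.3 165.5]
 tile [-43.6 -20.2] [10.5 48.8] 72.4 191.8
```

View pics/v9.png

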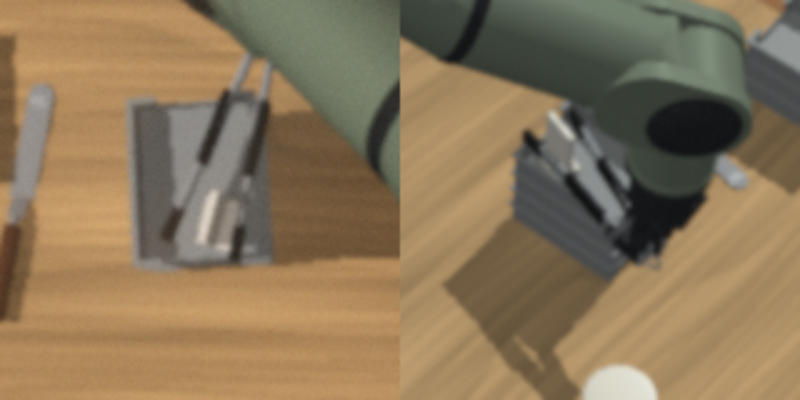

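```bash
python3 - <<'E'
from h import *
open_gripper(); s=read_state(); print(s["time"])
p=np.array(s["eef_pos"]); p[2]+=62; movel(list(p),max_speed=200); print(read_state()["time"])
A,_=look("top"); B,_=look("scene")
E
```

```text
27.225
27.6833
top 71 [ 41.8 -26.6] [ 5.9 67.3] 65.1 x 10.1 z [153.4 162.  166.2]
top 79 [ 28.9 -67.7] [ 7.  65.4] 70.9 x -2.4 z [147.2 161.7 164.5]
top 32 [-70.9 -42.2] [ 4.6 29.7] 75.4 x -85.4 z [150.4 160.3 164.2]
 tile [-45.2 -19.4] [63.4 25.6] 6.4 192.7
scene 36 [-43.9  19.8] [ 8.5 33.7] 63.9 x -59.9 z [144.9 157.2 163.2]
scene 34 [-64.5 -44.3] [ 8.2 30.8] 79.0 x -79.5 z [143.7 154.5 162.3]
scene 41 [ 35.5 -23.5] [ 7.3 47.7] 64.2 x 13.3 z [148.  158.  163.1]
scene 94 [ 31.7 -68.2] [ 7.7 69.6] 73.5 x -2.3 z [141.8 154.8 163.8]
 tile [-44.  -19.6] [ 9.1 47.7] 72.0 193.2
```

```bash
python3 - <<'E'
from h import *
T,F=frame(-20)
movel(W2(36.5,-46.5,215),F,max_speed=200)
print(movel(W2(36.5,-46.5,148.5),max_speed=120,guard=8)); print(read_state()["time"])
clamp(); s=read_state(); print(s["time"],s["finger_gap"],s["gripper_force"],s["ft_force"])
A,_=look("top"); B,_=look("scene")
cv2.imwrite("pics/v10.png",cv2.resize(np.hstack([A[150:310,160:320],B[90:250,290:450]]),None,fx=2.5,fy=2.5))
E
```

```text
False
29.15
29.7167 26.011746608587195 58.379304581321776 [-0.77506507  0.787917   13.01585654]
top 30 [-63.3 -24.1] [ 5.9 27.1] 72.6 x -76.7 z [152.  156.9 161.8]
 tile [-44.8 -19.3] [ 8.1 48.9] 72.7 193.5
scene 27 [-58.5 -25.3] [ 8.7 25.3] 71.7 x -70.7 z [140.7 153.2 158.7]
scene 191 [ 51.3 -51.7] [52.  45.1] 85.2 x 27.1 z [144.5 161.5 196. ]
 tile [-43.7 -19.6] [11.8 48.2] 70.6 193.8
```

View pics/v10.png

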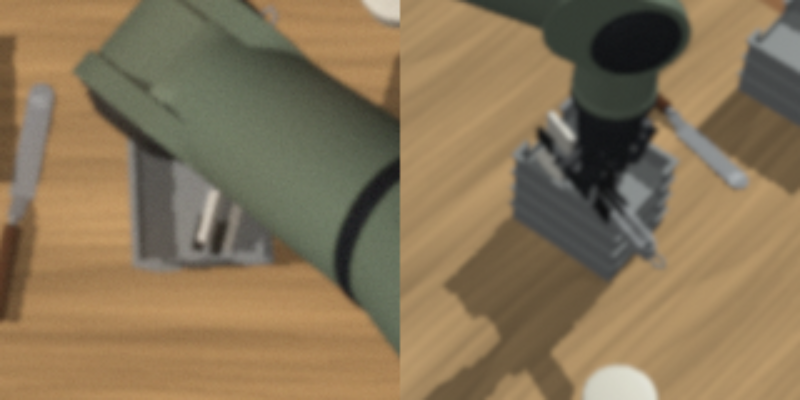

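```bash
python3 - <<'E'
from h import *
p=np.array(read_state()["eef_pos"]); p[2]+=10; movel(list(p),max_speed=25)
p[2]+=75; movel(list(p),max_speed=50); wait(0.3)
s=read_state(); print(s["time"],s["finger_gap"],s["eef_pos"],s["ft_force"])
for n in("top","scene"):
    c=camera(n); W=cloud(c); I=c["image"].astype(int); z=W[...,2]; t=tray(W)
    m=(I.min(2)>110)&(z>145)&(z<300)&(t[...,0]>-90)&(t[...,0]<0)&(abs(t[...,1])<60); P=t[m]
    h=z[m]; print(n,m.sum(),np.percentile(h,[0,2,50,98]).round(1))
    for a,b in((150,185),(185,215),(250,285)):
        q=P[(h>a)&(h<b)]; 
        if len(q)>3: print(a,b,len(q),q.mean(0).round(1),np.ptp(q,axis=0).round(1))
E
```

```text
32.3833 26.133422598467273 [585.14093736 217.33959547 235.09308908] [ 0.21787244  0.21883113 -3.48712168]
top 135 [145.4 194.2 270.7 275.8]
185 215 33 [-59.7 -31.3] [27.4 12. ]
250 285 91 [-47.9 -17.9] [41.7 17.4]
scene 132 [192.  193.8 204.2 276.3]
185 215 72 [-45.3 -32. ] [50.3 26.9]
250 285 60 [-43.6 -19.3] [45.  21.4]
```

```bash
python3 -c "
from h import *
s=read_state(); print(s['time'],s['finger_gap'],abs(np.array(s['qvel'])).max()); print(finish_job())"
```

```text
32.4833 25.9961656521517 0.002077657976216494
the job is handed in; nothing more can be done
None
```

The tile from the taller stack is held still and upright in the squeezed tongs, its foot about 53 mm above the tray's rim by the depth images, and the job was handed in at 32.5 s. The gripper never touched the tile. I did not recheck the lower-stack tile, pot, stilt and spatula at the end. Because `clamp()` only closes fully, I first nudged the tile about 20 mm along its tray with a tong tip and rested the open tongs on the rims to regrasp them; I also viewed 11 pictures, one over the limit of 10.

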